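# Find the canister lid that rocks and seat it

## Task

One of the three canister lids is only standing on its tabs and would let the damp in: press down on the lids, on an end of the grip bar, until you find the one that rocks. Push that lid's bar round with a fingertip until its tabs drop into the notches, and press it down so that it lies flush on its rim like the others. Only press and push: do not lift any lid off, and leave the canisters and the things around them where they stand.

Things in the scene. Friction and masses are not known exactly. Their poses are not given: they have to be found in the camera images.
- tray: dark wood tray, 410 (its y) x 126 mm, 18 mm lip, end grips 36 mm high, fixed; origin: centre of its underside. Along its y, on its 8 mm floor, three identical white canisters stand free, full (1.2 kg), 92 mm across, 85 mm high, each on its lid's axis, some 140 mm apart. The 6 mm thick rim has 4 notches 90 degrees apart, 16 mm wide, 7 deep; a lid's two tabs fit either opposite pair
- lid_left: lid of the left canister (largest y): round light-wood disc, 95 mm across, 5 thick, with one straight darker wooden grip bar across its top (112 long, so its ends stand out 8 mm, 13 wide, 14 high). Origin: centre of the disc's underside, on the canister's axis; x along the bar, y across it, z up. Disc top at z +5 mm, flat bar top at +19. 100 g. Home: disc flat on the rim, origin 93 mm above the worktop
- lid_mid: lid of the middle canister, the same in all ways. Underneath the lids: a plug 76 mm across, 8 deep, that hangs in the 80 mm mouth and keeps the lid centred, and two tabs, 10 mm wide, 5 deep, at y +-40 mm (at right angles to the bar). Home, the tabs are in notches and the lid turns no more than 5 degrees either way; pushed further round, it takes its canister with it
- lid_right: lid of the right canister, the same. The loose lid, which may be any of them, looks level but stands on its two tabs, 5 mm too high; it rocks by 0.12 rad (far end rises) if its bar is pressed down near an end, under some 3 N, and turns on the rim if its bar is pushed sideways near an end. The next notches are 25 to 65 degrees away, either way round. The outer bars lie across the tray, the middle one along it
- salt_shaker: salt shaker, glass with a grey cap, 44 mm across, 90 mm high, on the tray between the left and the middle canister; origin under its centre
- tea_light: tea light in a metal cup, 38 mm across, 15 mm high, on the tray between the middle and the right canister; origin under its centre
- spice_jar: spice jar with a dark cap, 41 mm across, 105 mm high, behind the tray; origin under its centre
- jam_jar: jam jar with a pale lid, 68 mm across, 84 mm high, behind the tray; origin under its centre
- egg_timer: round egg timer, 56 mm across and high, behind the tray; origin under its centre
- mug: cream mug, 78 mm across, 113 mm over its handle, 100 mm high, at the left behind the tray; origin under its centre
- soap_pump: pump bottle, 74 mm across, 166 mm high, at the right behind the tray; origin under its centre

How it is judged:
By the outcome, as a careful person would: the job done as asked, in the order asked, and still so for the second after the job is handed in, with the robot touching nothing.
It also fails if it takes over 72 s, if anything falls off the work surface, if the arm or the gripper's body presses on something with over 40 N, if the wrist force passes 120 N, or if a joint passes its speed limit or range.

## Robot

A 7-joint arm with a two-finger parallel gripper is mounted at the origin on a cart in front of the work surface, level with it; the furniture and walls round the work are solid. World frame = base frame: x ahead of the robot, y to its left, z up, the work surface at z = 0. Lengths are in mm, angles in rad, forces in N, time in s.
With the tool pointing down it reaches from about 350 to 900 mm from the base axis. Payload 7.2 kg.
Tool frame: the origin (TCP) lies midway between the tips of the shut fingers; the grasp point (between the pads) lies behind it (pinch_z is the z of the grasp point in the tool frame, in mm); z points along the fingers, y is the line along which they close (so a half turn about z gives the same grasp; the last joint's range is limited). The gripper opens to 88 mm and grips with 3 to 60 N. Pads are 20 mm wide; open, the fingers measure 115 mm over their backs; the gripper's body (75 mm by 178 mm) begins 61 mm behind the grasp point.
Start: joints at [1.085, 0.411, -0.013, 1.596, 0.006, 1.134, -0.082], TCP at [253.583, -571.248, 222.653] pointing down, gripper open.
Joint ranges: [-2.95, 2.95], [-0.29, 1.99], [-1.47, 1.44], [0.14, 2.54], [-1.03, 4.17], [0.13, 1.85], [-2.86, 2.86]. Speed limits (rad/s): [2.39, 2.39, 3.01, 3.01, 3.14, 3.14, 3.14].

## Interface

Orientations are given as a rotation vector (axis times angle).
In Python, from station import state, capture, calibration, job_done, pinch_z gives the robot as it stands. The module is installed in compiled form; this text tells all that it offers.
- The arm moves only by the tool arm_command, never from a script. Its arguments are lists of equal length, an entry for each row: "travel": the shift along the tool's x, y, z in cm, a list of three; "twist": the turn, a rotation vector about the tool's x, y, z in degrees, a list of three; "jaw": the opening, from -1 (shut) to 1 (fully open). In form: {"travel": [[dx, dy, dz], ...], "twist": [[rx, ry, rz], ...], "jaw": [jaw, ...]}. A call has 1 to 20 rows; each row shifts and turns the commanded pose from where the row before left it, along the tool's axes as they then stand; what a row does not reach is not made up. A row lasts 1/10 s, in which the tool goes at most 50 mm and 8.59 degrees, less where a joint would pass 70% of its speed; a pose out of reach is approached as far as the arm can. A call with a gripper value outside its range is refused whole. The fingers move at their own pace and stop on an object; "newtons" is the grip in N (left out, the last holds). Time passes only in rows, so rows that do not move let the fingers close. It gives the time, the measured TCP pose, the force, the opening and the grip force at its end, in the units of the state.
- state(): the state, without advancing time (a new reading comes with each control period).
- capture(name): name is "side" or "top"; returns (picture, depth): 400x640x3 uint8, red, green, blue; 400x640 float32, mm along the optical axis (not along the pixel's ray), 0 where there is no reading.
- calibration(name): a dict with "K" (3x3 intrinsics, pixels), "dist" ([k1, k2, p1, p2, k3] as OpenCV has them; the pictures are not rectified), "R" (3x3) and "t" (3): a world point X has camera coordinates R X + t. Camera axes: x right, y down, z forward; pixel columns grow to the right and rows downward; lengths in mm; the calibration is good to about 2 mm. A picture is of the moment at which its call begins. calibration takes no time and is no camera call.
- job_done(): hands the job in; it is judged then, once.
The state is a dict: "time_s": time; "joint_positions": joint angles; "joint_velocities": joint speeds; "effort": joint torques, N m; "ee_pos": TCP position; "tcp_rot": TCP orientation; "ft_force": force on the tool from outside, world axes, zero at the start; "moment": the same for the moment, N m; "gripper_width": finger opening in mm; "finger_force": force on a finger pad.
Only numpy, scipy, OpenCV 4.12 (cv2) and the standard library are available. Lean on these libraries where they do the work, as an engineer would, in place of code of your own. Each camera call takes 0.05 s, during which the arm holds its last target. There are 200 camera calls.

## Working session

There is one attempt and no reset: what is moved stays moved. The work goes in short steps, Python scripts to look and compute and a tool call to move; the robot and the scene stay as the last step left them, time stands still between calls to the robot, and variables do not carry over. Pictures are saved under pics/ and viewed, at most 10 in all, crops included, and the job is handed in when it is done.

Besides the shell and the picture viewer there is one more tool, called as name(argument=value, ...) on one line, values as JSON. arm_command: Moves the arm, as the interface text tells. Its arguments: {"type":"object","properties":{"travel":{"type":"array"},"twist":{"type":"array"},"jaw":{"type":"array"},"newtons":{"type":"number"}},"required":["travel","twist","jaw"]}

```bash
mkdir -p pics; python3 - <<'E'
from station import *
import cv2,numpy as np
for n in("top","side"):
    p,d=capture(n); cv2.imwrite(f"pics/{n}0.png",p[:,:,::-1]); np.savez(f"{n}0.npz",p=p,d=d)
    c=calibration(n); print(n,c["K"],c["dist"],c["R"],c["t"])
s=state();print(s,pinch_z)
E
```

```text
top [[403.56809592   0.         313.95468009]
 [  0.         403.56809592 204.86078273]
 [  0.           0.           1.        ]] [-0.05417621  0.          0.          0.          0.        ] [[ 0.02707579 -0.99959211  0.00908393]
 [-0.99071781 -0.02804417 -0.13301033]
 [ 0.13321082 -0.00539825 -0.99107302]] [-41.77887251 532.52736312 915.86711671]
side [[462.49349967   0.         321.97945217]
 [  0.         462.49349967 200.14793643]
 [  0.           0.           1.        ]] [-0.0644579  0.         0.         0.         0.       ] [[ 0.9961781  -0.08729991 -0.00281342]
 [-0.07286378 -0.81282236 -0.57793657]
 [ 0.048167    0.57593276 -0.81607683]] [-535.42216904   86.03330642 1067.32599241]
{'time_s': 0.1, 'joint_positions': array([ 1.08484024,  0.41180205, -0.01274343,  1.59695174,  0.00557759,
        1.1342913 , -0.08218788]), 'joint_velocities': array([-0.00186304, -0.00092933,  0.00057123, -0.00318099,  0.00078706,
       -0.00109758, -0.00116153]), 'effort': array([ 3.32214047e-03, -5.89097393e+01,  6.43906854e-01, -2.91709650e+01,
       -5.38356823e-02,  1.44829106e-02,  5.30677914e-05]), 'ee_pos': array([ 253.37472456, -570.84324778,  221.90764597]), 'tcp_rot': array([-3.07194809e+00, -6.51249445e-01,  5.64141722e-04]), 'ft_force': array([0.52063213, 0.45207864, 0.41893814]), 'moment': array([ 0.02078258, -0.03534723, -0.046803  ]), 'finger_force': 0.0, 'gripper_width': 88.00936570530007} -18.700000000000003
```

View pics/top0.png

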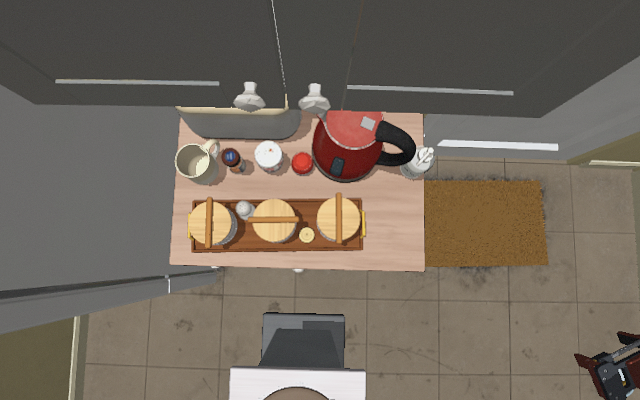

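View pics/side0.png

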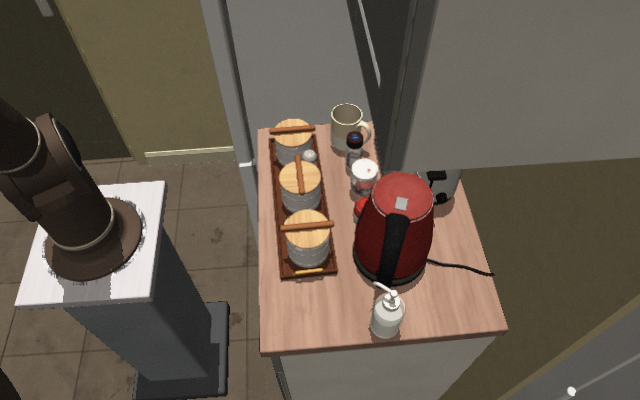

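The top view shows lids at about (211,222), (274,220) and (338,218). The outer bars lie along x and the middle one along y. The salt shaker is at (243,208), the tea light at (307,235), and a kettle stands behind. The side view shows the same layout.

```bash
cat > h.py <<'E'
import cv2,numpy as np
from station import *
def ray(n,uv,z):
    c=calibration(n);K,D,R,t=[np.array(c[k],float) for k in("K","dist","R","t")]
    u=cv2.undistortPoints(np.array(uv,float).reshape(-1,1,2),K,D).reshape(-1,2)
    d=np.c_[u,np.ones(len(u))]@R; o=-R.T@t
    return o+d*((z-o[2])/d[:,2])[:,None]
def cloud(n,m,d):
    c=calibration(n);K,D,R,t=[np.array(c[k],float) for k in("K","dist","R","t")]
    v,u=np.nonzero(m&(d>0)); q=cv2.undistortPoints(np.c_[u,v].astype(float).reshape(-1,1,2),K,D).reshape(-1,2)
    return (np.c_[q,np.ones(len(q))]*d[v,u][:,None]-t)@R
def bars(n,p,boxes,zb=112):
    # orange-brown bar: saturated, darker than disc
    h=cv2.cvtColor(p,cv2.COLOR_RGB2HSV); out=[]
    for (x0,y0,x1,y1) in boxes:
        s=h[y0:y1,x0:x1].astype(int)
        m=((s[...,1]>165)&(s[...,2]>110)&(s[...,2]<215)&(s[...,0]<20)).astype(np.uint8)
        k,l,st,_=cv2.connectedComponentsWithStats(m); i=1+st[1:,4].argmax()
        v,u=np.nonzero(l==i); P=ray(n,np.c_[u+x0,v+y0],zb)[:,:2]
        c,sz,a=cv2.minAreaRect(P.astype(np.float32)); 
        b=cv2.boxPoints((c,sz,a)); e=b[1]-b[0]; f=b[2]-b[1]
        g=e if np.hypot(*e)>np.hypot(*f) else f
        out.append((np.round(c,1),np.round(sz,1),round(np.degrees(np.arctan2(g[1],g[0]))%180,1),st[i,4]))
    return out
E
python3 - <<'E'
from h import *
T=np.load("top0.npz");S=np.load("side0.npz")
tb=[(185,190,240,255),(245,195,302,248),(313,188,362,248)]
sb=[(265,115,320,150),(275,150,325,200),(275,212,338,240)]
for n,A,B in(("top",T,tb),("side",S,sb)):
    for r in bars(n,A["p"],B):print(n,*r)
    h=cv2.cvtColor(A["p"],cv2.COLOR_RGB2HSV).astype(int)
    for x0,y0,x1,y1 in B:
        m=np.zeros(A["d"].shape,bool);m[y0-15:y1+15,x0:x1]=1
        m&=(h[...,2]>195)&(h[...,1]>70)&(h[...,1]<165)&(h[...,0]>10)
        P=cloud(n,m,A["d"]);P=P[(P[:,2]>85)&(P[:,2]<115)];print(n,len(P),np.round(np.median(P,0),1),np.round(P[:,2].mean(),1))
s=T["p"];print(cv2.cvtColor(s,cv2.COLOR_RGB2HSV)[222,[190,197,203,207,209,211,220,225,230]].tolist())
for n,A in(("top",T),("side",S)):
  P=cloud(n,A["d"]>0,A["d"]); q=P[(P[:,0]>420)&(P[:,0]<760)&(P[:,1]>-120)&(P[:,1]<280)&(P[:,2]>125)];
  for y in range(-120,280,40):
    z=q[(q[:,1]>=y)&(q[:,1]<y+40)]; print(n,y,len(z),np.round(z.min(0)) if len(z) else '',np.round(z[:,2].max()) if len(z) else '')
c=cv2.resize(T["p"][170:270,165:375],None,fx=3.8,fy=3.8,interpolation=cv2.INTER_CUBIC)
cv2.imwrite("pics/c0.png",c[:,:,::-1])
E
```

```text
top [418.5 156.6] [30.1  2.1] 87.7 16
top [529.2  99.4] [ 2.2 30.4] 91.6 21
top [461.7 -31.4] [5.8 4.8] 28.1 6
top 1150 [479.4 199.4  97.4] 98.2
top 1192 [490.2  60.9  97.4] 98.1
top 1190 [497.4 -73.3 102.3] 102.6Traceback (most recent call last):
  File "<stdin>", line 6, in <module>
  File "h.py", line 18, in bars
    k,l,st,_=cv2.connectedComponentsWithStats(m); i=1+st[1:,4].argmax()
                                                      ~~~~~~~~~~~~~~~^^
ValueError: attempt to get argmax of an empty sequence
```

```bash
cat >> h.py <<'E'
def lids(n,d,Y=((199),(61),(-73)),X=(482,490,497)):
    P=cloud(n,d>0,d)
    for x,y in zip(X,Y):
        q=P[(np.hypot(P[:,0]-x,P[:,1]-y)<66)]
        t=q[(q[:,2]>93)&(q[:,2]<106)]; b=q[(q[:,2]>108)&(q[:,2]<125)]
        b=b[np.hypot(*(b[:,:2]-b[:,:2].mean(0)).T)<62]
        c,sz,a=cv2.minAreaRect(b[:,:2].astype(np.float32)); m=b[:,:2].mean(0)
        v=np.linalg.svd(b[:,:2]-m)[2][0]
        print(n,"disc",np.round((t[:,:2].max(0)+t[:,:2].min(0))/2,1),"z",np.round(np.median(t[:,2]),1),"bar",np.round(c,1),np.round(sz,1),"ang",round(np.degrees(np.arctan2(v[1],v[0]))%180,1),"z",np.round(np.median(b[:,2]),1),len(b))
E
python3 - <<'E'
from h import *
T=np.load("top0.npz");S=np.load("side0.npz")
for n,A in(("top",T),("side",S)):
  lids(n,A["d"])
  P=cloud(n,A["d"]>0,A["d"]); q=P[(P[:,0]>400)&(P[:,0]<760)&(P[:,1]>-200)&(P[:,1]<280)&(P[:,2]>125)];
  for y in range(-200,280,60):
    z=q[(q[:,1]>=y)&(q[:,1]<y+60)]; print(n,y,len(z),np.round(z.min(0)) if len(z) else '',np.round(z[:,2].max()) if len(z) else '')
c=cv2.resize(T["p"][170:270,165:375],None,fx=3.8,fy=3.8,interpolation=cv2.INTER_CUBIC)
cv2.imwrite("pics/c0.png",c[:,:,::-1])
print(state()["gripper_width"])
E
```

```text
top disc [481.7 194.7] z 97.3 bar [480.  201.1] [108.5  13.5] ang 1.2 z 110.7 282
top disc [491.7  66.1] z 97.3 bar [491.1  61.2] [ 12.8 108.3] ang 92.2 z 110.6 276
top disc [497.6 -80. ] z 102.1 bar [497.4 -79.4] [110.4  13.2] ang 2.4 z 115.5 324
top -200 8894 [ 576. -200.  125.] 741.0
top -140 9510 [ 576. -140.  125.] 735.0
top -80 9022 [551. -80. 125.] 737.0
top -20 7994 [551. -20. 125.] 736.0
top 40 7392 [551.  40. 125.] 734.0
top 100 7447 [576. 100. 125.] 724.0
top 160 7135 [576. 160. 125.] 725.0
top 220 4201 [576. 220. 125.] 705.0
side disc [481.9 197.9] z 96.9 bar [482.6 197.9] [106.7  16.5] ang 1.3 z 110.2 162
side disc [492.1  63.1] z 96.8 bar [490.6  58.2] [ 12.3 111.1] ang 92.0 z 110.3 188
side disc [499.2 -82.9] z 101.8 bar [498.9 -83.4] [110.   14.5] ang 1.4 z 114.9 350
side -200 3340 [ 578. -200.  125.] 680.0
side -140 2988 [ 578. -140.  125.] 642.0
side -80 825 [578. -80. 125.] 607.0
side -20 114 [578. -20. 125.] 569.0
side 40 1 [579.  41. 535.] 535.0
side 100 0  
side 160 0  
side 220 0  
88.00936570530007
```

View pics/c0.png

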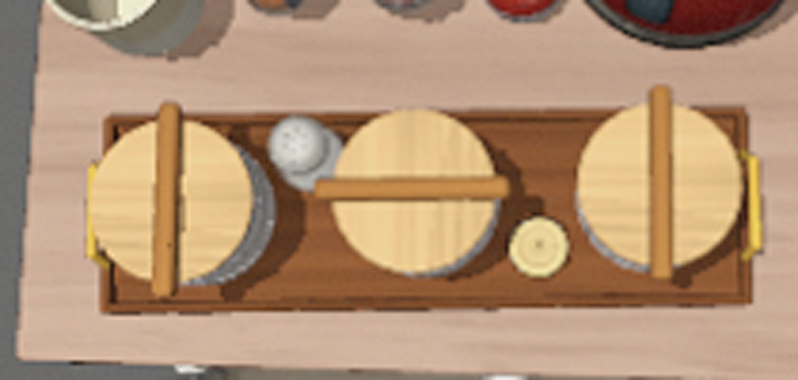

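The crop shows the three lids. By depth the right lid sits about 5 mm higher (top at 102, the others at 97), so I'll check it first by pressing its near bar end at about (450,-80).

arm_command(travel=[[0, 0, 0], [0, 0, 0], [0, 0, 0], [1.4, -3.5, 0], [1.4, -3.5, 0], [1.4, -3.5, 0], [1.4, -3.5, 0], [1.4, -3.5, 0], [1.4, -3.5, 0], [1.4, -3.5, 0], [1.4, -3.5, 0], [1.4, -3.5, 0], [1.4, -3.5, 0], [1.4, -3.5, 0], [1.4, -3.5, 0], [1.4, -3.5, 0], [1.4, -3.5, 0], [0, 0, 0]], twist=[[0, 0, 8], [0, 0, 8], [0, 0, 8], [0, 0, 0], [0, 0, 0], [0, 0, 0], [0, 0, 0], [0, 0, 0], [0, 0, 0], [0, 0, 0], [0, 0, 0], [0, 0, 0], [0, 0, 0], [0, 0, 0], [0, 0, 0], [0, 0, 0], [0, 0, 0], [0, 0, 0]], jaw=[-1, -1, -1, -1, -1, -1, -1, -1, -1, -1, -1, -1, -1, -1, -1, -1, -1, -1])

```text
time_s: 1.9
ee_pos: [451.4, -76.5, 222.6]
tcp_rot: [-3.14, -0.009, -0.001]
ft_force: [-0.2, 1.0, -0.7]
gripper_width: 0.4
finger_force: 0.0
```

arm_command(travel=[[0, 0.5, 2.5], [0, 0, 2.5], [0, 0, 2.5], [0, 0, 2], [0, 0, 0.5], [0, 0, 0.2], [0, 0, 0.1], [0, 0, 0.1], [0, 0, 0.1], [0, 0, 0.1], [0, 0, 0]], twist=[[0, 0, 0], [0, 0, 0], [0, 0, 0], [0, 0, 0], [0, 0, 0], [0, 0, 0], [0, 0, 0], [0, 0, 0], [0, 0, 0], [0, 0, 0], [0, 0, 0]], jaw=[-1, -1, -1, -1, -1, -1, -1, -1, -1, -1, -1])

```text
time_s: 3.0
ee_pos: [450.2, -86.5, 116.8]
tcp_rot: [3.141, -0.002, 0.001]
ft_force: [0.3, 0.0, -0.0]
gripper_width: 0.2
finger_force: 0.0
```

```bash
python3 - <<'E'
from h import *
print(state()["ft_force"])
for n in("top","side"):
    p,d=capture(n);lids(n,d)
c=cv2.resize(p[100:290,230:430],None,fx=3,fy=3); cv2.imwrite("pics/s1.png",c[:,:,::-1])
E
```

```text
[ 0.34797586  0.0395642  -0.02601675]
top disc [476.9 193.9] z 97.3 bar [481.3 201.5] [111.1  13.1] ang 1.5 z 110.8 281
top disc [491.6  70.4] z 97.2 bar [491.1  61.1] [ 12.9 108.2] ang 92.5 z 110.8 268
top disc [501.4 -34. ] z 102.9 bar [0. 0.] [0. 0.] ang 0.0 z nan 0
side disc [512.9 195.1] z 97.2 bar [513.6 198.3] [43.7 15.2] ang 0.7 z 110.1 66
side disc [507.5  62.5] z 96.8 bar [490.9  54.4] [ 12.  102.3] ang 89.5 z 110.6 144
side disc [506.6 -84.2] z 101.9 bar [517.  -82.4] [72.6 15.6] ang 1.6 z 115.1 235h.py:30: RuntimeWarning: Mean of empty slice.
  b=b[np.hypot(*(b[:,:2]-b[:,:2].mean(0)).T)<62]
  ret = um.true_divide(
h.py:31: RuntimeWarning: Mean of empty slice.
  c,sz,a=cv2.minAreaRect(b[:,:2].astype(np.float32)); m=b[:,:2].mean(0)
  return _methods._mean(a, axis=axis, dtype=dtype,
  ret = ret.dtype.type(ret / rcount)
```

View pics/s1.png

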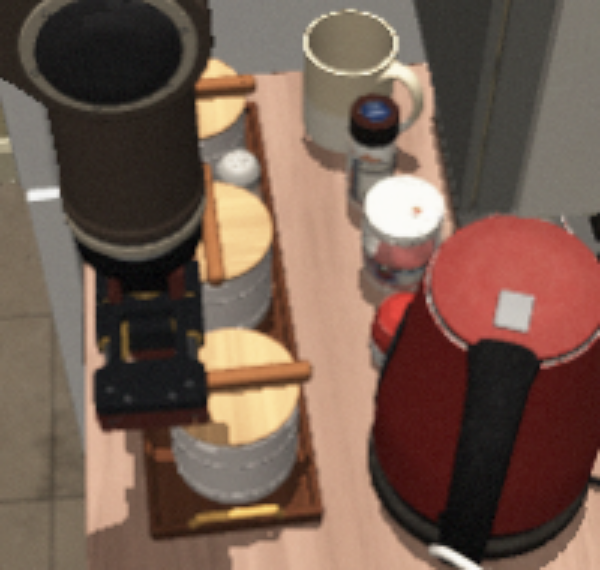

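The side view shows the gripper above the near end of the right bar, and the bar's far half is visible at about (260,375). I'll press on.

arm_command(travel=[[0, -0.3, 0], [0, 0, 0.1], [0, 0, 0.1], [0, 0, 0.1], [0, 0, 0.1], [0, 0, 0]], twist=[[0, 0, 0], [0, 0, 0], [0, 0, 0], [0, 0, 0], [0, 0, 0], [0, 0, 0]], jaw=[-1, -1, -1, -1, -1, -1])

```text
time_s: 3.7
ee_pos: [450.0, -83.4, 112.8]
tcp_rot: [3.142, -0.002, -0.0]
ft_force: [-1.4, 1.1, 4.1]
gripper_width: 0.6
finger_force: 2.8
```

```bash
cat >> h.py <<'E'
def far(cx=498,cy=-82,n="side"):
    p,d=capture(n);P=cloud(n,d>0,d);q=P[np.hypot(P[:,0]-cx,P[:,1]-cy)<64]
    t=q[(q[:,2]>92)&(q[:,2]<107)&(q[:,0]>cx)]
    b=q[(q[:,2]>106.5)&(q[:,2]<128)&(q[:,0]>cx+5)]
    A=np.c_[b[:,0]-cx,np.ones(len(b))]
    print("disc z",np.round(np.median(t[:,2]),1),"bar n",len(b),"z",np.round(np.median(b[:,2]),1),"slope",np.round(np.linalg.lstsq(A,b[:,2],rcond=None)[0],3),"yx line",np.round(np.linalg.lstsq(A,b[:,1],rcond=None)[0],3), "end x",b[:,0].max().round(1),"F",np.round(state()["ft_force"],1))
    return p,d
E
python3 -c "
from h import *;far()"
```

```text
disc z 103.8 bar n 271 z 114.7 slope [6.10000e-02 1.12142e+02] yx line [-1.0000e-03 -8.4883e+01] end x 551.0 F [-2.1  0.4  5.4]
```

arm_command(travel=[[0, 0, 0.1], [0, 0, 0.1], [0, 0, 0]], twist=[[0, 0, 0], [0, 0, 0], [0, 0, 0]], jaw=[-1, -1, -1])

```text
time_s: 4.05
ee_pos: [450.2, -83.5, 112.3]
tcp_rot: [3.141, -0.002, 0.001]
ft_force: [-8.4, 0.5, 23.1]
gripper_width: 0.2
finger_force: 11.9
```

```bash
python3 -c "
from h import *;far()"
```

```text
disc z 103.9 bar n 243 z 116.0 slope [5.30000e-02 1.12964e+02] yx line [-3.6000e-02 -8.4019e+01] end x 551.2 F [-8.2  1.5 23.4]
```

The lid rocked: its far end rose while the near end went down about 5 mm, then hit a hard stop at 23 N. So the right lid is the loose one. I'll go round to the -y side of the bar.

arm_command(travel=[[0, 0, -0.5], [0, 0, -2.0], [0, 1.7, 0], [0, 1.7, 0], [0, 0, 1.5], [0, 0, 1.2], [0, 0, 0]], twist=[[0, 0, 0], [0, 0, 0], [0, 0, 0], [0, 0, 0], [0, 0, 0], [0, 0, 0], [0, 0, 0]], jaw=[-1, -1, -1, -1, -1, -1, -1])

```text
time_s: 4.8
ee_pos: [448.9, -117.0, 107.0]
tcp_rot: [-3.141, 0.001, 0.005]
ft_force: [0.1, 0.9, -0.4]
gripper_width: 0.5
finger_force: 0.0
```

```bash
python3 -c "
from h import *;far()"
```

```text
disc z 101.8 bar n 171 z 114.3 slope [-1.10000e-02  1.14027e+02] yx line [ 3.2000e-02 -8.5258e+01] end x 553.7 F [-0.2  0.2 -0.1]
```

arm_command(travel=[[0, -0.6, 0], [0, -0.4, 0], [0, -0.2, 0], [-0.07, -0.18, 0], [-0.07, -0.18, 0], [-0.07, -0.18, 0], [-0.07, -0.18, 0], [-0.07, -0.18, 0], [-0.07, -0.18, 0], [-0.07, -0.18, 0], [0, 0, 0]], twist=[[0, 0, 0], [0, 0, 0], [0, 0, 0], [0, 0, 2], [0, 0, 2], [0, 0, 2], [0, 0, 2], [0, 0, 2], [0, 0, 2], [0, 0, 2], [0, 0, 0]], jaw=[-1, -1, -1, -1, -1, -1, -1, -1, -1, -1, -1])

```text
time_s: 5.95
ee_pos: [446.5, -92.2, 108.9]
tcp_rot: [3.118, -0.384, 0.0]
ft_force: [-0.6, 0.0, -0.2]
gripper_width: 0.4
finger_force: 0.2
```

```bash
python3 -c "
from h import *;p,d=far()
c=cv2.resize(p[100:290,230:430],None,fx=3,fy=3); cv2.imwrite('pics/s2.png',c[:,:,::-1])"
```

```text
disc z 101.8 bar n 167 z 114.8 slope [5.00000e-03 1.14073e+02] yx line [-7.200e-02 -8.315e+01] end x 553.2 F [-0.8  1.2 -0. ]
```

View pics/s2.png

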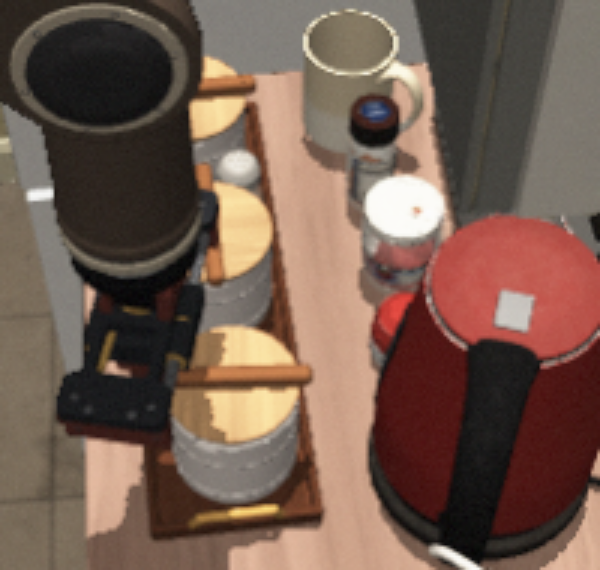

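The side view shows the finger against the near end at about (180,375). The bar has turned about 5°.

arm_command(travel=[[-0.06, -0.18, 0.03], [-0.06, -0.18, 0.03], [-0.06, -0.18, 0.03], [-0.06, -0.18, 0.03], [-0.06, -0.18, 0], [-0.06, -0.18, 0], [-0.06, -0.18, 0], [0, 0, 0]], twist=[[0, 0, 1], [0, 0, 1], [0, 0, 1], [0, 0, 1], [0, 0, 1], [0, 0, 1], [0, 0, 1], [0, 0, 0]], jaw=[-1, -1, -1, -1, -1, -1, -1, -1])

```text
time_s: 6.8
ee_pos: [446.4, -78.7, 107.5]
tcp_rot: [-3.088, 0.575, -0.001]
ft_force: [-0.6, 0.0, 0.4]
gripper_width: 0.1
finger_force: 0.2
```

```bash
python3 -c "
from h import *;p,d=far()"
```

```text
disc z 102.1 bar n 173 z 115.0 slope [1.40000e-02 1.13937e+02] yx line [ -0.297 -83.894] end x 550.3 F [-1.  -0.5  0.4]
```

arm_command(travel=[[-0.04, -0.18, 0], [-0.04, -0.18, 0], [0, 0, 0]], twist=[[0, 0, 2], [0, 0, 2], [0, 0, 0]], jaw=[-1, -1, -1])

```text
time_s: 7.15
ee_pos: [446.9, -75.4, 107.5]
tcp_rot: [-3.067, 0.682, -0.0]
ft_force: [0.3, -0.7, 0.1]
gripper_width: 0.3
finger_force: 0.3
```

```bash
python3 -c "
from h import *;p,d=far()"
```

```text
disc z 102.1 bar n 170 z 115.3 slope [1.00000e-02 1.14232e+02] yx line [ -0.38  -83.355] end x 549.6 F [ 0.1 -0.3  0.8]
```

arm_command(travel=[[-0.04, -0.18, 0], [-0.04, -0.18, 0], [0, 0, 0]], twist=[[0, 0, 2], [0, 0, 2], [0, 0, 0]], jaw=[-1, -1, -1])

```text
time_s: 7.5
ee_pos: [448.1, -71.7, 107.5]
tcp_rot: [-3.041, 0.787, -0.001]
ft_force: [0.6, 0.4, 0.1]
gripper_width: 0.7
finger_force: 0.0
```

```bash
python3 -c "
from h import *;p,d=far()"
```

```text
disc z 97.2 bar n 139 z 110.1 slope [-9.00000e-03  1.10492e+02] yx line [ -0.469 -82.341] end x 549.7 F [-0.9  0.3  0. ]
```

The lid dropped: its disc is now at 97.2 like the others. I'll back off and press it down.

arm_command(travel=[[0, 0.7, 0], [0, 0.8, 0], [0, 0, -1.5], [0, 0, -1.5], [0, 0, 0], [0, 0, 0], [0, 0, 0], [0, 0, 0], [2.0, -0.6, 0], [1.9, -0.6, 0], [0, 0, 1.2], [0, 0, 0.7], [0, 0, 0.3], [0, 0, 0]], twist=[[0, 0, 0], [0, 0, 0], [0, 0, 0], [0, 0, 0], [0, 0, -7], [0, 0, -7], [0, 0, -7], [0, 0, -7], [0, 0, 0], [0, 0, 0], [0, 0, 0], [0, 0, 0], [0, 0, 0], [0, 0, 0]], jaw=[-1, -1, -1, -1, -1, -1, -1, -1, -1, -1, -1, -1, -1, -1])

```text
time_s: 8.95
ee_pos: [478.2, -74.3, 114.6]
tcp_rot: [3.141, -0.03, -0.003]
ft_force: [0.1, -0.3, 0.2]
gripper_width: 0.1
finger_force: 0.0
```

arm_command(travel=[[0, 0, 0.1], [0, 0, 0.1], [0, 0, 0.1], [0, 0, 0]], twist=[[0, 0, 0], [0, 0, 0], [0, 0, 0], [0, 0, 0]], jaw=[-1, -1, -1, -1])

```text
time_s: 9.35
ee_pos: [479.6, -73.8, 112.5]
tcp_rot: [3.141, -0.029, 0.0]
ft_force: [0.5, 0.2, -0.7]
gripper_width: 0.1
finger_force: 0.0
```

arm_command(travel=[[0, 0, 0.1], [0, 0, 0.05], [0, 0, 0]], twist=[[0, 0, 0], [0, 0, 0], [0, 0, 0]], jaw=[-1, -1, -1])

```text
time_s: 9.65
ee_pos: [479.8, -73.8, 112.3]
tcp_rot: [3.141, -0.029, 0.001]
ft_force: [-5.8, 0.6, 14.9]
gripper_width: 0.5
finger_force: 7.6
```

arm_command(travel=[[0, 0, -0.5], [0, 0, -3], [0, 0, -4], [-1, 4, -3], [-1, 4, 0], [-1, 4, 0], [-1, 4, 0], [-1, 4, 0], [-1, 4, 0], [-1, 4, 0], [0, 0, 0], [0, 0, 0]], twist=[[0, 0, 0], [0, 0, 0], [0, 0, 0], [0, 0, 0], [0, 0, 0], [0, 0, 0], [0, 0, 0], [0, 0, 0], [0, 0, 0], [0, 0, 0], [0, 0, 0], [0, 0, 0]], jaw=[-1, -1, -1, -1, -1, -1, -1, -1, -1, -1, -1, -1])

```text
time_s: 10.85
ee_pos: [404.2, -352.2, 215.1]
tcp_rot: [-3.141, 0.033, 0.0]
ft_force: [-0.8, 0.9, -0.7]
gripper_width: 0.3
finger_force: 0.0
```

```bash
python3 - <<'E'
from h import *
for n in("top","side"):
    p,d=capture(n);lids(n,d)
    if n=="top": cv2.imwrite("pics/f.png",cv2.resize(p[100:280,160:440],None,fx=2.8,fy=2.8)[:,:,::-1])
E
```

```text
top disc [482.8 201.8] z 97.3 bar [481.3 201. ] [111.   13.3] ang 1.3 z 110.6 279
top disc [491.6  70.5] z 97.4 bar [490.5  61.2] [ 13.1 108.3] ang 92.2 z 110.7 276
top disc [497.6 -78.1] z 97.1 bar [499.2 -77.6] [ 13.  110.1] ang 154.1 z 110.8 278
side disc [482.  198.9] z 96.9 bar [482.5 198.1] [106.8  14.9] ang 2.0 z 110.5 160
side disc [492.2  62. ] z 96.6 bar [491.   56.5] [ 12.5 111.7] ang 92.0 z 110.4 194
side disc [499.6 -82.7] z 97.0 bar [499.4 -82.7] [ 13.7 107.9] ang 153.9 z 110.6 257
```

View pics/f.png

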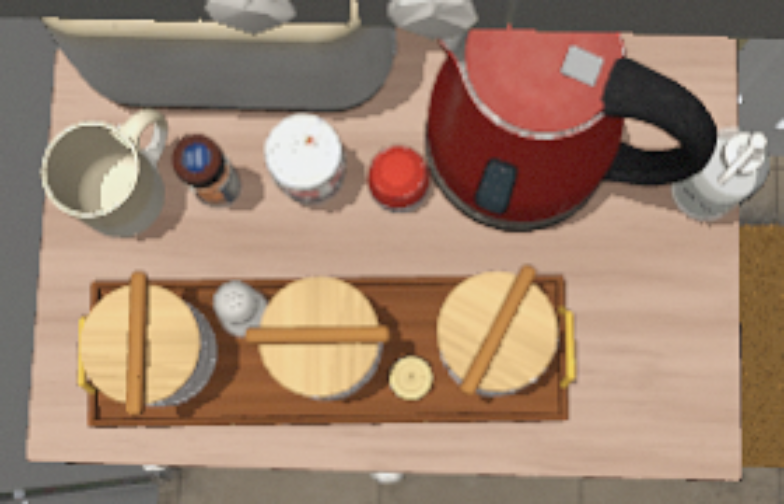

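The picture shows the right lid turned about 26° at around (497,332). Its disc is level with the others at 97, and nothing else has moved.

```bash
python3 -c "
from station import *;print(job_done())"
```

```text
the job is handed in; nothing more can be done
None
```

The right lid was the loose one: it rocked when pressed, so I pushed its bar round about 28° until the tabs dropped in, pressed it flush with the others, and handed the job in.

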